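Nip the etching press with its square key

ROBOT

A 6-joint arm with a two-finger parallel gripper is mounted at the origin on the work surface. World frame = base frame: x ahead of the robot, y to its left, z up, the work surface at z = 0. Lengths are in m, angles in rad, forces in N, time in s.
With the tool pointing down it reaches from about 0.3 to 0.775 m from the base axis. Payload 14.6 kg.
Tool frame: the origin (TCP) lies at the very end of the fingers, on their centre line; the grasp point (between the pads) lies 19 mm behind it (r.grip_point_offset is the z of the grasp point in the tool frame, in m); z points along the fingers, y is the line along which they close (so a half turn about z gives the same grasp; the last joint's range is limited). The gripper opens to 85 mm and grips with 20 to 120 N. Pads are 22 mm wide; open, the fingers measure 114 mm over their backs; the gripper's body (76 mm by 85 mm) begins 54 mm behind the grasp point. The pads swing forward as they close: fully open they stand 13 mm farther back than shut.
Start: joints at [1.105, 0.3, 1.521, -0, 1.321, -0.067], TCP at [0.214, 0.507, 0.231] pointing down, gripper open.
Joint ranges: [-3.03, 3.03], [-0.79, 2.21], [0.23, 2.52], [-1.04, 4.18], [0, 3.07], [-2.55, 2.55]. Speed limits (rad/s): [2.22, 2.22, 2.57, 3.14, 3.14, 3.14].

INTERFACE

Orientations are given as a 3x3 rotation matrix whose columns are the frame's x, y, z axes.
In Python, from workcell import r, capture, ticket gives the robot as it stands.
- The arm moves only by the tool send_rows, never from a script. Its argument "steps" is a list of rows, each a list of 7 numbers: the turn, a rotation vector about the tool's x, y, z in rad, then the shift along the tool's x, y, z in units of 40 mm (1.0 is 40 mm), then the opening, from -1 (shut) to 1 (fully open). In form: [[rx, ry, rz, x, y, z, jaw], ...]. A call has 1 to 12 rows; each row is the pose to reach, as a shift and turn from the pose commanded when the call began, along the tool's axes at that moment; what a row does not reach only later rows make up. A row lasts 1/10 s, in which the tool goes at most 50 mm and 8.59 degrees, less where a joint would pass 70% of its speed; a pose out of reach is approached as far as the arm can. A call with a gripper value outside its range is refused whole. The fingers move at their own pace and stop on an object; the grip force is fixed at half the most. Time passes only in rows, so rows that repeat a pose let the fingers close. It gives the time, the measured TCP pose, the force, the opening and the grip force at its end, in the units of the state.
- r.read_state(): the state, without advancing time (a new reading comes with each control period).
- capture(name): name is "side" or "top" or "wrist"; returns a dict with "frame" (384x512x3 uint8, red, green, blue), "intrinsics" (3x3 intrinsics, pixels), "k1" (the pictures are not rectified: a ray, as slopes to the right and down, at radius r is drawn at 1 + k1 r^2 times it, then the intrinsics apply), "T" (4x4, takes a point from camera to world coordinates); the wrist camera has in their place "hand_eye" (4x4, takes a point from camera to tool coordinates, whose origin is the TCP and whose axes are the flange's). Camera axes: x right, y up, looking along -z (the intrinsics and any distortion apply to the point x, -y, -z); pixel columns grow to the right and rows downward; lengths in m; the calibration is good to about 2 mm. A picture is of the moment at which its call begins: read the wrist's pose just before it. There is no depth.
- ticket.close_job(): hands the job in; it is judged then, once.
The state is a dict: "time": time; "qpos": joint angles; "dq": joint speeds; "joint_torque": joint torques, N m; "tcp_pos": TCP position; "tcp_rot": TCP orientation; "force": force on the tool from outside, world axes, zero at the start; "moment": the same for the moment, N m; "grip_width": finger opening in m; "finger_force": force on a finger pad.
Only numpy, scipy, OpenCV 4.12 (cv2) and the standard library are available. Lean on these libraries where they do the work, as an engineer would, in place of code of your own. Each camera call takes 0.05 s, during which the arm holds its last target. There are 200 camera calls.

TASK

The little etching press has been backed off on the side nearer the wooden tool block. Take the T-handled key with the square shank from the block, feel for the square in that side's pressure screw by turning the key under a light push until it drops in, seat it fully home, then tighten the screw clockwise until it comes up firm, without ramming the key or over-tightening. Leave the key standing fully home in that screw and let go of it; leave the other tool in the block, and the ink roller and the brush that lie between block and press, where they are.

Things in the scene. Friction and masses are not known exactly. Their poses are not given: they have to be found in the camera images.
- key: The T-handled key, upright in one hole of the wooden tool block. Origin: centre of its black T-handle (84 x 16 x 28 mm, flat sides). x along the handle, z up. Below: thin neck, then a 36 mm round shoulder whose underside is 30 mm below the origin, then the steel shank, 16 mm square, flats parallel to the handle's sides, 46 mm long, its tip 76 mm below the origin, end bevelled by 0.6 mm. About 0.2 kg.
- press: Green table-top etching press, fixed, about 420 x 350 mm. Origin under its middle on the table; x along the bed (away from the robot at yaw 0), y along the rollers. On top of each side frame, at y +115 and -115 mm, is the round steel head of a pressure screw, 52 mm wide, 36 mm high, its top 204 mm above the table. The one at +y, nearer the tool block, is backed off; the other is already tight.
- socket (a point): Centre of the top rim of the backed-off screw's head; its axes are the press's and do not turn. Inside: a round lead-in 24.8 mm wide, 10 mm deep, then a 17 mm square hole through the last 26 mm; how the square lies is not measured. Home: the key's shoulder rests on the rim. The screw drags with 0.15 N m; 0.4 to 1.75 rad clockwise (from above) it meets a springy stop of 1.2 N m per rad.
- nip (a joint): Gap still to close under the backed-off screw, in m: 0 when the screw has met its stop; 0.64 mm per radian of the screw (0.25 to 1.1 mm at the start), too little to read well. A reading of the twist on the key tells more.
- screw_head (a joint): How far, in rad, the screw's head is wound up against the give of the press: 0 when free, about 0.12 while the screw turns, growing steadily once it has met its stop. 0.25 (0.3 N m) is firm, 0.45 (0.54 N m) over-tight.
- driver: A smaller T-handled tool in the block's other hole (handle 56 x 16 x 20 mm, round 10 mm shank), not needed. Origin 4 mm above its handle's centre. The key may stand in either hole; the holes are 100 mm apart, 29 mm wide, in a block 200 x 74 mm and 60 mm high.
- ink_roller: Rubber ink roller (brayer), 100 mm wide, 42 mm thick, with a wooden handle, lying between the tool block and the press; leave it.
- flat_brush: Brush with a dark wooden handle, 210 mm long, lying between the tool block and the press; leave it.
Not all that is in view belongs to the job. What is shaped like the key but orange or yellow is not meant.

How it is judged:
By the outcome, as a careful person would: the job done as asked, in the order asked, and still so for the second after the job is handed in, with the robot touching nothing.
It also fails if it takes over 67 s, if anything falls off the work surface, if the arm or the gripper's body presses on something with over 40 N, if the wrist force passes 120 N, or if a joint passes its speed limit or range.

## Working session

There is one attempt and no reset: what is moved stays moved. The work goes in short steps, Python scripts to look and compute and a tool call to move; the robot and the scene stay as the last step left them, time stands still between calls to the robot, and variables do not carry over. Pictures are saved under pics/ and viewed, at most 10 in all, crops included, and the job is handed in when it is done.

Besides the shell and the picture viewer there is one more tool, called after "Request:" by a JSON object that holds its "op" and its "data", one argument or row to a line. send_rows: Moves the arm, as the interface text tells. Its arguments: {"type":"object","properties":{"steps":{"type":"array"}},"required":["steps"]}

```bash
mkdir -p pics; ls
python3 - <<'E'
from workcell import r,capture
import cv2,numpy as np
print(r.read_state(), r.grip_point_offset)
for n in ["top","side"]:
    c=capture(n); print(n,c["intrinsics"],c["k1"],c["T"]); cv2.imwrite(f"pics/{n}0.png",c["frame"][:,:,::-1])
E
```

```text
pics
{'time': 0.0, 'qpos': array([ 1.10541386e+00,  3.00501391e-01,  1.52158434e+00, -3.07321300e-05,
        1.32068060e+00, -6.65811003e-02]), 'dq': array([ 1.97161705e-04,  3.85925337e-05, -3.62627539e-04, -8.96640257e-04,
       -6.07522711e-04, -8.96685977e-04]), 'joint_torque': array([-1.87623162e-03, -5.43487430e+01, -3.61802280e+01, -1.38443747e-04,
        3.83768187e-03, -1.21652738e-05]), 'tcp_pos': array([0.21346913, 0.50663394, 0.23070331]), 'tcp_rot': array([[-9.21530049e-01,  3.88306733e-01, -5.00097317e-04],
       [ 3.88307052e-01,  9.21529438e-01, -1.06222236e-03],
       [ 4.83863038e-05, -1.17306114e-03, -9.99999311e-01]]), 'force': array([-0.19438658,  0.70136759,  0.27351797]), 'moment': array([-0.01921429,  0.01174624, -0.02499965]), 'finger_force': 0.0, 'grip_width': 0.08553262646098282} -0.0187
top [[401.09774868   0.         253.09911399]
 [  0.         401.09774868 192.63614062]
 [  0.           0.           1.        ]] 0.011091760492203827 [[-0.01931692  0.99359482 -0.1113382   0.38653289]
 [-0.9996314  -0.01706853  0.02111216  0.15153161]
 [ 0.01907655  0.11170498  0.99355829  0.98676665]
 [ 0.          0.          0.          1.        ]]
side [[347.5076473    0.         252.37998712]
 [  0.         347.5076473  194.70520797]
 [  0.           0.           1.        ]] -0.10734938458862164 [[ 0.77796721  0.47714038 -0.40878367  0.19793493]
 [-0.62829871  0.58790437 -0.50951858 -0.24293013]
 [-0.00278618  0.653227    0.757157    0.68249925]
 [ 0.          0.          0.          1.        ]]
```

View pics/top0.png

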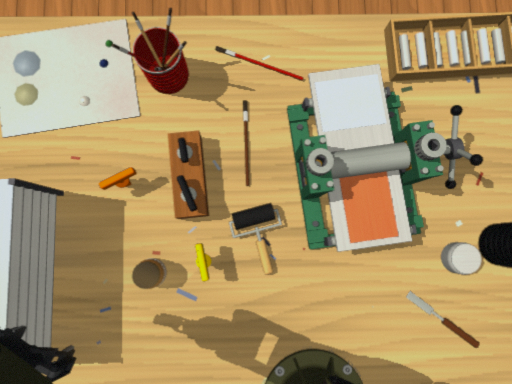

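View pics/side0.png

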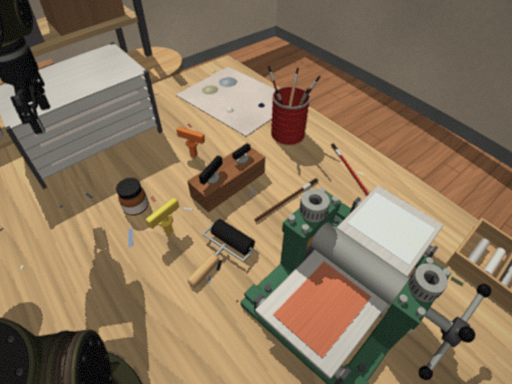

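The top view shows the key's handle at about (187,193), the driver's at (183,150) and the backed-off screw at (320,161). In the side view these are at (210,169), (242,152) and (315,202). I'll measure them next.

```bash
cat > h.py <<'E'
import numpy as np,cv2
from workcell import r,capture
def ray(c,uv,T=None):
    T=c["T"] if T is None else T
    K=c["intrinsics"]; d=(np.asarray(uv,float)-K[:2,2])/[K[0,0],K[1,1]]
    s=d.copy()
    for _ in range(20): s=d/(1+c["k1"]*(s@s))
    return T[:3,3],T[:3,:3]@np.array([s[0],-s[1],-1])
def onz(c,uv,z,T=None):
    o,d=ray(c,uv,T); return o+d*(z-o[2])/d[2]
def two(a,ua,b,ub):
    (o,d),(p,e)=ray(a,ua),ray(b,ub)
    t=np.linalg.lstsq(np.stack([d,-e],1),p-o,rcond=None)[0]
    x,y=o+d*t[0],p+e*t[1]; return (x+y)/2,np.linalg.norm(x-y)
def wristT(c,s):
    T=np.eye(4);T[:3,:3]=s["tcp_rot"];T[:3,3]=s["tcp_pos"];return T@c["hand_eye"]
def blobs(m,amin):
    n,l,st,ce=cv2.connectedComponentsWithStats(m.astype(np.uint8))
    return [(np.argwhere(l==i)[:,::-1],ce[i],st[i]) for i in range(1,n) if st[i,4]>=amin]
E
python3 - <<'E'
from h import *
a=capture("top");b=capture("side")
m=a["frame"].max(2)<60; roi=np.zeros_like(m);roi[130:220,168:210]=1
for p,ce,st in blobs(m&roi,40):
    rect=cv2.minAreaRect(p.astype(np.float32)); bx=cv2.boxPoints(rect)
    print(st,ce,rect); print(onz(a,rect[0],.104)); print([onz(a,q,.104)[:2].round(4) for q in bx])
print("sock",two(a,(320,161),b,(315,202)),onz(a,(320,161),.204),onz(b,(315,202),.204))
print("other",two(a,(432,146),b,(430,279)),onz(a,(432,146),.204))
print("key",two(a,(187,193),b,(210,169)))
for n,c,(x0,y0,x1,y1) in (("t",a,(160,90,345,210)),("s",b,(170,130,350,250))):
    cv2.imwrite(f"pics/{n}1.png",cv2.resize(c["frame"][y0:y1,x0:x1,::-1],None,fx=4,fy=4,interpolation=2))
E
```

```text
[179 138  10  24 158] [183.11392405 150.02531646] ((183.22999572753906, 149.6099853515625), (23.617366790771484, 7.071068286895752), 81.8698959350586)
[0.58482639 0.28696906 0.104     ]
[array([0.6105, 0.2985]), array([0.6126, 0.2829]), array([0.5593, 0.2755]), array([0.5573, 0.291 ])]
[177 176  20  35 254] [186.76377953 193.02362205] ((186.67457580566406, 192.7189483642578), (36.76923751831055, 7.000000476837158), 67.38013458251953)
[0.48779077 0.27940846 0.104     ]
[array([0.523 , 0.3021]), array([0.5288, 0.2879]), array([0.4528, 0.2569]), array([0.4472, 0.271 ])]
sock (array([ 0.53713018, -0.00109407,  0.19659256]), np.float64(0.0012050469888040222)) [0.53522523 0.0007089  0.204     ] [ 0.53252757 -0.00504507  0.204     ]
other (array([ 0.5635341 , -0.22778915,  0.20027949]), np.float64(0.001753690575074902)) [ 0.56207038 -0.22524221  0.204     ]
key (array([0.48809672, 0.28022243, 0.09405025]), np.float64(0.00042801104796562166))
```

View pics/t1.png

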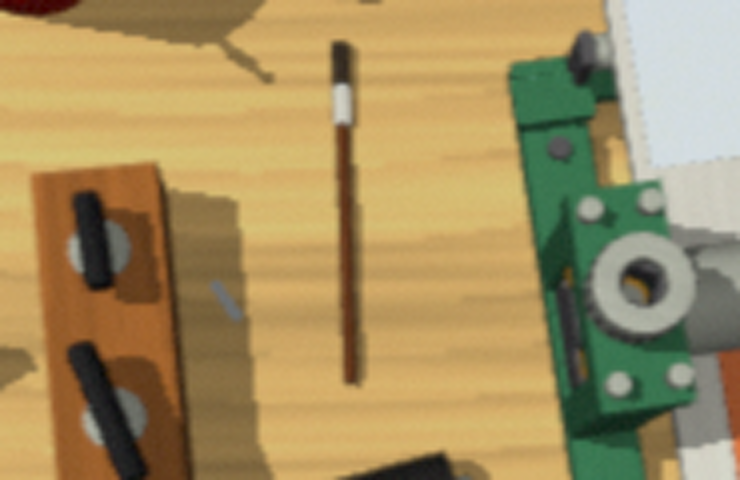

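Request:
{"op": "send_rows", "data": {
  "steps": [
    [0,0,-0.786,-8.53,-2.57,0.2,1],
    [0,0,-0.786,-8.53,-2.57,0.2,1],
    [0,0,-0.786,-8.53,-2.57,0.2,1],
    [0,0,-0.786,-8.53,-2.57,0.2,1],
    [0,0,-0.786,-8.53,-2.57,0.2,1],
    [0,0,-0.786,-8.53,-2.57,0.2,1],
    [0,0,-0.786,-8.53,-2.57,0.2,1],
    [0,0,-0.786,-8.53,-2.57,0.2,1],
    [0,0,-0.786,-8.53,-2.57,0.2,1],
    [0,0,-0.786,-8.53,-2.57,0.2,1],
    [0,0,-0.786,-8.53,-2.57,0.2,1]
  ]
}}

```text
time: 1.3
tcp_pos: [0.4875, 0.2802, 0.2232]
tcp_rot: [[-0.926, -0.378, -0.0], [-0.378, 0.926, -0.0], [0.0, 0.0, -1.0]]
force: [-0.5, 0.7, 0.6]
grip_width: 0.0855
finger_force: 0.0
```

```bash
cat >> h.py <<'E'
def row(pos,yaw=None):  # row numbers to bring the TCP to pos with tool y at world angle yaw
    s=r.read_state();R=s["tcp_rot"];d=R.T@(np.asarray(pos)-s["tcp_pos"])/.04
    y=np.arctan2(R[1,1],R[0,1]); return d.round(3),None if yaw is None else round(y-yaw,3)
E
python3 - <<'E'
from h import *
s=r.read_state();c=capture("wrist");print(s["time"],s["tcp_pos"],s["tcp_rot"],c["hand_eye"],c["intrinsics"],c["k1"])
cv2.imwrite("pics/w1.png",c["frame"][:,:,::-1])
E
```

```text
1.3 [0.48746857 0.28019485 0.2232256 ] [[-9.25660838e-01 -3.78354252e-01 -2.70730120e-04]
 [-3.78354265e-01  9.25660872e-01 -2.17959623e-06]
 [ 2.51428938e-04  1.00414329e-04 -9.99999963e-01]] [[-4.73090574e-04  9.65527205e-01  2.60301733e-01  6.53127750e-02]
 [ 9.99999219e-01  7.57857780e-04 -9.93624194e-04 -9.59279171e-04]
 [-1.15664288e-03  2.60301060e-01 -9.65526810e-01 -1.43341130e-01]
 [ 0.00000000e+00  0.00000000e+00  0.00000000e+00  1.00000000e+00]] [[327.09325046   0.         260.85022061]
 [  0.         327.09325046 191.33434454]
 [  0.           0.           1.        ]] -0.07221609406800077
```

View pics/w1.png

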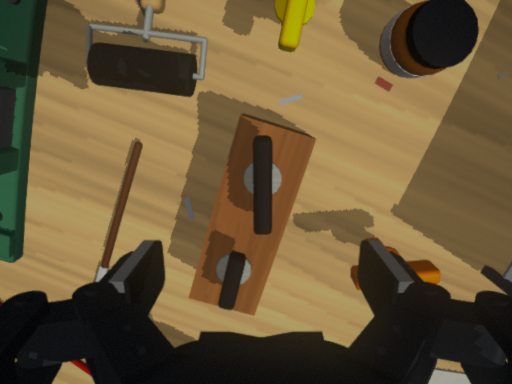

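The wrist view shows the key's handle at about (262,185), nearly aligned with the tool's x. The driver is at (235,280).

Run:
```python
from h import *
s=r.read_state();c=capture("wrist");T=wristT(c,s)
m=c["frame"].max(2)<70; roi=np.zeros_like(m);roi[115:245,240:290]=1
for p,ce,st in blobs(m&roi,200):
    bx=cv2.boxPoints(cv2.minAreaRect(p.astype(np.float32)))
    print(st,bx); P=np.array([onz(c,q,.104,T) for q in bx]); print(P.round(4),P.mean(0))
    d=max((P[1]-P[0],P[2]-P[1]),key=np.linalg.norm); yaw=np.arctan2(d[1],d[0])%np.pi
    print(np.degrees(yaw),"tool frame",s["tcp_rot"].T@(P.mean(0)-s["tcp_pos"])); print(row([*P.mean(0)[:2],.078],yaw+np.pi/2))
```

```text
[ 252  136   20   98 1854] [[252. 136.]
 [271. 136.]
 [271. 233.]
 [252. 233.]]
[[0.4531 0.258  0.104 ]
 [0.4474 0.272  0.104 ]
 [0.5239 0.304  0.104 ]
 [0.5301 0.2889 0.104 ]] [0.48860606 0.28074031 0.104     ]
22.688306531690756 tool frame [-0.00127537 -0.00014764  0.11935076]
(array([-0.031, -0.004,  3.635]), np.float64(-0.007))
```

Request:
{"op": "send_rows", "data": {
  "steps": [
    [0,0,-0.007,-0.03,0,1.2,1],
    [0,0,-0.007,-0.03,0,2.4,1],
    [0,0,-0.007,-0.03,0,3.3,1],
    [0,0,-0.007,-0.03,0,3.63,1],
    [0,0,-0.007,-0.03,0,3.63,1],
    [0,0,-0.007,-0.03,0,3.63,-1],
    [0,0,-0.007,-0.03,0,3.63,-1],
    [0,0,-0.007,-0.03,0,3.63,-1],
    [0,0,-0.007,-0.03,0,3.63,-1],
    [0,0,-0.007,-0.03,0,3.63,-1],
    [0,0,-0.007,-0.03,0,3.63,-1],
    [0,0,-0.007,-0.03,0,3.63,-1]
  ]
}}

```text
time: 2.6
tcp_pos: [0.4894, 0.2802, 0.0788]
tcp_rot: [[-0.923, -0.384, 0.001], [-0.384, 0.923, 0.0], [-0.001, 0.0, -1.0]]
force: [-1.2, -0.2, 5.8]
grip_width: 0.0149
finger_force: 58.6
```

Request:
{"op": "send_rows", "data": {
  "steps": [
    [0,0,0,0,0,-0.3,-1],
    [0,0,0,0,0,-1,-1],
    [0,0,0,0,0,-2,-1],
    [0,0,0,0,0,-3.2,-1],
    [0,0,0,0,0,-4.4,-1],
    [0,0,0,0,0,-5.4,-1],
    [0,0,0,0,0,-5.8,-1],
    [0,0,0,0,0,-5.8,-1],
    [0,0,0,0,0,-5.8,-1]
  ]
}}

```text
time: 3.5
tcp_pos: [0.4889, 0.2799, 0.3092]
tcp_rot: [[-0.923, -0.384, -0.001], [-0.384, 0.923, -0.001], [0.001, -0.0, -1.0]]
force: [-0.3, -0.1, -3.1]
grip_width: 0.0145
finger_force: 59.1
```

Run:
```python
from h import *
s=r.read_state();c=capture("wrist");print(s["tcp_pos"],s["force"],s["moment"],s["grip_width"])
cv2.imwrite("pics/w2.png",c["frame"][:,:,::-1])
print(row([.536,-.002,.31]))
```

```text
[0.48886507 0.2798869  0.3091751 ] [-0.3403216  -0.12623257 -3.14648748] [-0.00838875 -0.00201529  0.0437282 ] 0.014507528394391445
(array([ 1.616, -6.959, -0.031]), None)
```

View pics/w2.png

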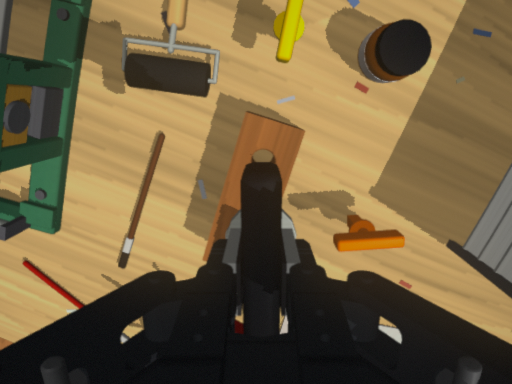

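The wrist view shows the handle gripped square, its front end at columns 241–283, and the block hole empty. Next I move so that the screw comes under the wrist camera.

Request:
{"op": "send_rows", "data": {
  "steps": [
    [0,0,0,-0.02,-0.6,0,-1],
    [0,0,0,-0.03,-1.5,0,-1],
    [0,0,0,-0.05,-2.6,0,-1],
    [0,0,0,-0.07,-3.8,0,-1],
    [0,0,0,-0.09,-5.0,0,-1],
    [0,0,0,-0.1,-6.0,0,-1],
    [0,0,0,-0.11,-6.7,0,-1],
    [0,0,0,-0.11,-6.95,0,-1],
    [0,0,0,-0.11,-6.95,0,-1],
    [0,0,0,-0.11,-6.95,0,-1]
  ]
}}

```text
time: 4.55
tcp_pos: [0.5996, 0.026, 0.3094]
tcp_rot: [[-0.923, -0.385, -0.001], [-0.385, 0.923, 0.0], [0.001, 0.001, -1.0]]
force: [-0.5, 0.7, -2.7]
grip_width: 0.015
finger_force: 59.1
```

Run:
```python
from h import *
s=r.read_state();c=capture("wrist");print(s["tcp_pos"])
np.savez("w3",T=wristT(c,s))
cv2.imwrite("pics/w3.png",c["frame"][:,:,::-1])
```

```text
[0.59964343 0.02601225 0.3093927 ]
```

View pics/w3.png

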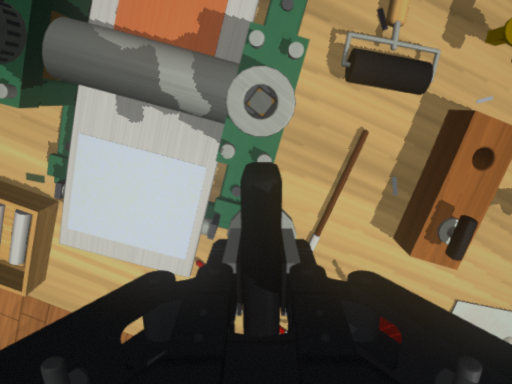

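The screw head is at about (261,101) in the wrist view, and its square shows inside the lead-in. I'll fit the rim and the square.

Run:
```python
from h import *
f=cv2.imread("pics/w3.png");c=capture("wrist");T=np.load("w3.npz")["T"];s=r.read_state()
x0,y0=215,55;cr=f[y0:150,x0:310]
hsv=cv2.cvtColor(cr,cv2.COLOR_BGR2HSV)
m=((hsv[...,1]<50)&(hsv[...,2]>125)).astype(np.uint8)
m=cv2.morphologyEx(m,cv2.MORPH_OPEN,np.ones((3,3)))
cs,h=cv2.findContours(m,cv2.RETR_CCOMP,cv2.CHAIN_APPROX_NONE)
R=s["tcp_rot"]
for k,q in enumerate(cs):
    if cv2.contourArea(q)>200:
        e=cv2.fitEllipse(cv2.convexHull(q)); u=np.array(e[0])+[x0,y0]; P=onz(c,u,.204,T)
        print(k,h[0][k],e,u,P,"tool",R.T@(P-s["tcp_pos"]))
# handle edges columns
g=f.max(2)
for v in (175,185,195,205):
    cols=np.where(g[v,225:300]<60)[0]+225
    for z in (.309+.025,):
        A=[R.T@(onz(c,(u,v),z,T)-s["tcp_pos"]) for u in (cols.min()-.5,cols.max()+.5)]
        print(v,cols.min(),cols.max(),np.round(A,4)[:, :2].tolist())
v=cv2.resize(cr,None,fx=6,fy=6,interpolation=2);mm=cv2.resize(cv2.cvtColor(m*255,8),None,fx=2,fy=2)
v[:190,-190:]=mm;cv2.imwrite("pics/w3c.png",v)
```

```text
2 [ 4  1  3 -1] ((45.551578521728516, 45.76402282714844), (68.29762268066406, 70.19104766845703), 176.87782287597656) [260.55157852 100.76402283] [ 0.53767277 -0.0006918   0.204     ] tool [ 0.06761372 -0.0011134   0.10598448]
3 [-1 -1 -1  2] ((45.48792266845703, 46.398006439208984), (36.07231903076172, 37.342708587646484), 11.69847583770752) [260.48792267 101.39800644] [ 0.53811127 -0.00056025  0.204     ] tool [ 0.06715839 -0.00116104  0.10598438]
175 243 279 [[0.0397, -0.008], [0.0397, 0.0058]]
185 241 280 [[0.0359, -0.0088], [0.0359, 0.0062]]
195 241 280 [[0.032, -0.0088], [0.032, 0.0063]]
205 241 280 [[0.0281, -0.0089], [0.028, 0.0063]]
```

View pics/w3c.png

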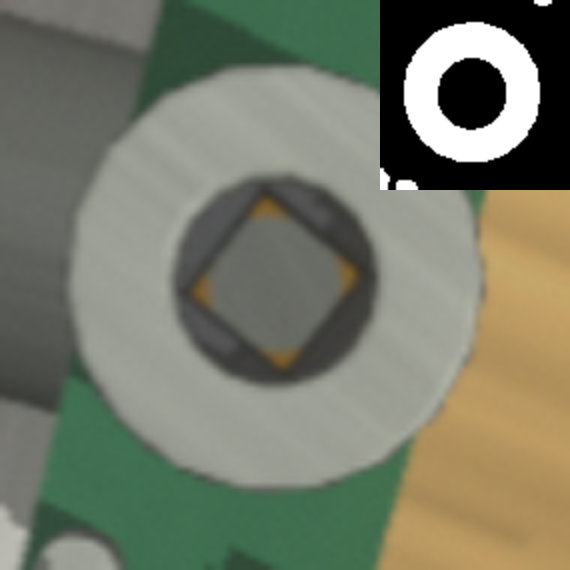

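The square's edges lie about 39° clockwise of the key's flats. I'll look again with the tool turned 90° to cancel the hand-eye bias.

Request:
{"op": "send_rows", "data": {
  "steps": [
    [0,0,1.571,1.68,-1.71,0,-1],
    [0,0,1.571,1.68,-1.71,0,-1],
    [0,0,1.571,1.68,-1.71,0,-1],
    [0,0,1.571,1.68,-1.71,0,-1],
    [0,0,1.571,1.68,-1.71,0,-1],
    [0,0,1.571,1.68,-1.71,0,-1],
    [0,0,1.571,1.68,-1.71,0,-1],
    [0,0,1.571,1.68,-1.71,0,-1],
    [0,0,1.571,1.68,-1.71,0,-1],
    [0,0,1.571,1.68,-1.71,0,-1],
    [0,0,1.571,1.68,-1.71,0,-1],
    [0,0,1.571,1.68,-1.71,0,-1]
  ]
}}

```text
time: 5.85
tcp_pos: [0.5641, -0.0629, 0.3103]
tcp_rot: [[-0.384, 0.923, 0.0], [0.923, 0.384, 0.0], [-0.0, 0.0, -1.0]]
force: [-0.2, -0.1, -2.2]
grip_width: 0.0149
finger_force: 59.4
```

```bash
cat > sock.py <<'E'
from h import *
def look(f,c,T,s):
    x0,y0=205,45;cr=f[y0:160,x0:320];hsv=cv2.cvtColor(cr,cv2.COLOR_BGR2HSV)
    m=cv2.morphologyEx(((hsv[...,1]<50)&(hsv[...,2]>125)).astype(np.uint8),cv2.MORPH_OPEN,np.ones((3,3)))
    cs,h=cv2.findContours(m,cv2.RETR_CCOMP,cv2.CHAIN_APPROX_NONE);out=[]
    for k,q in enumerate(cs):
        if 700<cv2.contourArea(q):
            e=cv2.fitEllipse(cv2.convexHull(q)); P=onz(c,np.array(e[0])+[x0,y0],.204,T)
            out.append(P); print(e,P,"tool",s["tcp_rot"].T@(P-s["tcp_pos"]))
    return out
E
python3 - <<'E'
from sock import *
s=r.read_state();c=capture("wrist");T=wristT(c,s);f=np.ascontiguousarray(c["frame"][:,:,::-1]);cv2.imwrite("pics/w4.png",f)
print(s["tcp_pos"],s["qpos"][5],s["grip_width"]);look(f,c,T,s)
E
```

```text
[ 0.56413749 -0.06285853  0.31025095] -0.5698819157890996 0.01491683192503761
((55.227996826171875, 54.375022888183594), (67.86534118652344, 70.03079986572266), 1.6039539575576782) [5.37967177e-01 4.54018738e-05 2.04000000e-01] tool [ 6.81354842e-02 -2.22646281e-05  1.06247866e-01]
((55.19379425048828, 54.94661331176758), (36.347286224365234, 37.24000549316406), 175.11758422851562) [ 5.38101481e-01 -3.44066883e-04  2.04000000e-01] tool [ 6.77243072e-02 -4.79008884e-05  1.06247878e-01]
```

Request:
{"op": "send_rows", "data": {
  "steps": [
    [0,0,-1.22,1.69,0,0,-1],
    [0,0,-1.22,1.69,0,0,-1],
    [0,0,-1.22,1.69,0,0,-1],
    [0,0,-1.22,1.69,0,0.2,-1],
    [0,0,-1.22,1.69,0,0.4,-1],
    [0,0,-1.22,1.69,0,0.6,-1],
    [0,0,-1.22,1.69,0,0.73,-1],
    [0,0,-1.22,1.69,0,0.73,-1],
    [0,0,-1.22,1.69,0,0.73,-1],
    [0,0,-1.22,1.69,0,0.73,-1],
    [0,0,-1.22,1.69,0,0.73,-1]
  ]
}}

```text
time: 7.0
tcp_pos: [0.5383, -0.0013, 0.2811]
tcp_rot: [[-0.999, -0.041, 0.0], [-0.041, 0.999, -0.0], [-0.0, -0.0, -1.0]]
force: [-0.1, 0.5, -2.2]
grip_width: 0.0151
finger_force: 59.4
```

Run:
```python
from sock import *
s=r.read_state();print(s["tcp_pos"],s["tcp_rot"].round(4),s["force"],s["moment"],s["qpos"][5])
g=cv2.imread("pics/w4.png").max(2)
for v in (185,195,205): cols=np.where(g[v,225:300]<60)[0]+225;print(cols.min(),cols.max(),g[v,236:246],g[v,276:288])
a=capture("side");i=cv2.resize(a["frame"][110:235,240:400,::-1],None,fx=5,fy=4.8,interpolation=2);cv2.imwrite("pics/s5.png",cv2.resize(i,(800,625))[:600])
cv2.imwrite("pics/s5raw.png",a["frame"][:,:,::-1])
```

```text
[ 0.53830565 -0.00130076  0.28106929] [[-9.992e-01 -4.080e-02  3.000e-04]
 [-4.080e-02  9.992e-01 -0.000e+00]
 [-3.000e-04 -0.000e+00 -1.000e+00]] [-0.13584754  0.49734593 -2.17488452] [-0.00322192  0.00623843 -0.00016231] -1.682086096869429
241 280 [147 145 146 142  97  46  36  36  36  37] [ 40  41  41  41  41  63 147 175 178 176 175 175]
241 280 [145 147 147 142  99  50  34  34  35  37] [ 39  41  41  41  43  74 150 178 182 181 180 181]
241 280 [146 142 141 134 103  59  35  34  33  35] [ 39  38  40  39  43  75 150 179 180 180 178 178]
```

View pics/s5.png

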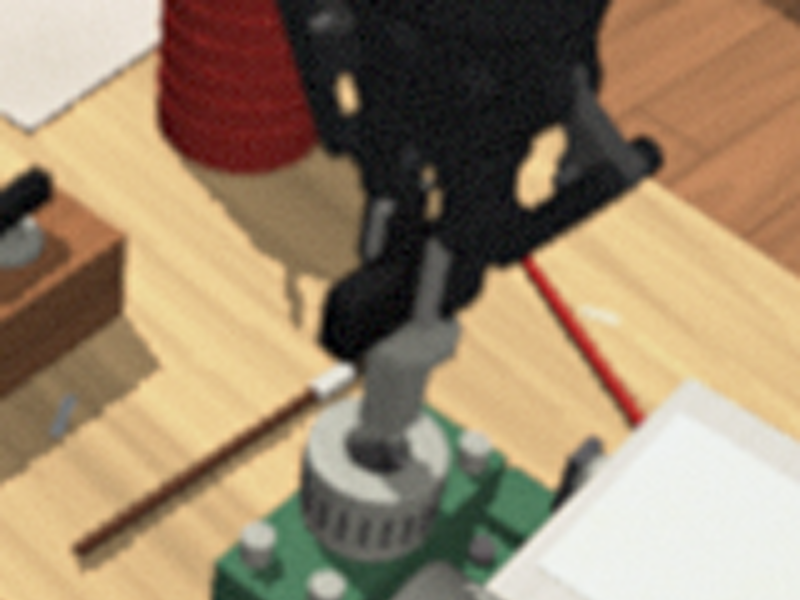

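The side view shows the key upright, its shank tip directly over the hole of the backed-off screw (about (375,440) in the crop). I go down slowly into the lead-in.

Request:
{"op": "send_rows", "data": {
  "steps": [
    [0,0,0,0.01,0.02,0.0,-1],
    [0,0,0,0.01,0.02,0.1,-1],
    [0,0,0,0.01,0.02,0.2,-1],
    [0,0,0,0.01,0.02,0.27,-1],
    [0,0,0,0.01,0.02,0.32,-1],
    [0,0,0,0.01,0.02,0.36,-1],
    [0,0,0,0.01,0.02,0.4,-1],
    [0,0,0,0.01,0.02,0.4,-1]
  ]
}}

```text
time: 7.85
tcp_pos: [0.5378, -0.0007, 0.2647]
tcp_rot: [[-0.999, -0.043, -0.0], [-0.043, 0.999, 0.0], [0.0, 0.0, -1.0]]
force: [-0.0, -0.5, -2.3]
grip_width: 0.0149
finger_force: 59.5
```

```bash
cat > st.py <<'E'
from h import *
s=r.read_state();R=s["tcp_rot"];print("t",s["time"],"p",s["tcp_pos"].round(4),"yawy",round(float(np.arctan2(R[1,1],R[0,1])),3),"F",s["force"].round(2),"M",s["moment"].round(3),"q6",s["qpos"][5].round(3),"ztilt",R[:2,2].round(4))
E
python3 st.py
```

```text
t 7.85 p [ 0.5378 -0.0007  0.2647] yawy 1.614 F [-0.03 -0.48 -2.27] M [0.002 0.009 0.05 ] q6 -1.683 ztilt [-0.0003  0.    ]
```

Request:
{"op": "send_rows", "data": {
  "steps": [
    [0,0,0,0,0,0.03,-1],
    [0,0,0,0,0,0.06,-1],
    [0,0,0,0,0,0.09,-1],
    [0,0,0,0,0,0.11,-1],
    [0,0,0,0,0,0.13,-1],
    [0,0,0,0,0,0.13,-1]
  ]
}}

```text
time: 8.45
tcp_pos: [0.5378, -0.0007, 0.2596]
tcp_rot: [[-0.999, -0.043, -0.0], [-0.043, 0.999, -0.0], [0.0, 0.0, -1.0]]
force: [-0.0, -0.1, -2.7]
grip_width: 0.0147
finger_force: 59.5
```

```bash
python3 st.py
```

```text
t 8.45 p [ 0.5378 -0.0007  0.2596] yawy 1.614 F [-0.   -0.1  -2.74] M [ 0.015 -0.025  0.015] q6 -1.683 ztilt [-0.0002 -0.    ]
```

Still no contact, so I continue in fine steps.

Request:
{"op": "send_rows", "data": {
  "steps": [
    [0,0,0,0,0,0.01,-1],
    [0,0,0,0,0,0.02,-1],
    [0,0,0,0,0,0.03,-1],
    [0,0,0,0,0,0.03,-1]
  ]
}}

```text
time: 8.85
tcp_pos: [0.5379, -0.0007, 0.2586]
tcp_rot: [[-0.999, -0.043, 0.0], [-0.043, 0.999, -0.0], [-0.0, -0.0, -1.0]]
force: [-0.2, 0.4, -0.2]
grip_width: 0.0152
finger_force: 59.7
```

```bash
python3 st.py
```

```text
t 8.85 p [ 0.5379 -0.0007  0.2586] yawy 1.614 F [-0.23  0.36 -0.21] M [0.017 0.108 0.013] q6 -1.683 ztilt [ 0.0003 -0.    ]
```

Request:
{"op": "send_rows", "data": {
  "steps": [
    [0,0,0,0,0,0.01,-1],
    [0,0,0,0,0,0.015,-1],
    [0,0,0,0,0,0.015,-1]
  ]
}}

```text
time: 9.15
tcp_pos: [0.538, -0.0007, 0.2583]
tcp_rot: [[-0.999, -0.043, 0.001], [-0.043, 0.999, -0.0], [-0.001, -0.0, -1.0]]
force: [-0.8, -0.2, 3.4]
grip_width: 0.0148
finger_force: 60.3
```

```bash
python3 st.py
```

```text
t 9.15 p [ 0.538  -0.0007  0.2583] yawy 1.614 F [-0.77 -0.17  3.35] M [ 0.015  0.189 -0.031] q6 -1.683 ztilt [ 0.0008 -0.0001]
```

Request:
{"op": "send_rows", "data": {
  "steps": [
    [0,0,0.04,0,0,0.0,-1],
    [0,0,0.08,0,0,0.0,-1],
    [0,0,0.12,0,0,0.0,-1],
    [0,0,0.16,0,0,0.0,-1],
    [0,0,0.2,0,0,0.0,-1],
    [0,0,0.23,0,0,0.0,-1],
    [0,0,0.25,0,0,0.0,-1],
    [0,0,0.25,0,0,0.0,-1]
  ]
}}

```text
time: 9.95
tcp_pos: [0.538, -0.0006, 0.2581]
tcp_rot: [[-0.979, 0.206, 0.001], [0.206, 0.979, 0.0], [-0.001, 0.0, -1.0]]
force: [1.9, 3.3, 4.0]
grip_width: 0.0148
finger_force: 60.3
```

```bash
python3 st.py
```

```text
t 9.95 p [ 0.538  -0.0006  0.2581] yawy 1.364 F [1.87 3.32 4.04] M [ 0.537 -0.257  0.039] q6 -1.433 ztilt [0.0007 0.0002]
```

Request:
{"op": "send_rows", "data": {
  "steps": [
    [0,0,0.02,0,0.0,0.0,-1],
    [0,0,0.04,0,0.0,0.0,-1],
    [0,0,0.06,0,0.0,0.0,-1],
    [0,0,0.08,0,0.0,0.0,-1],
    [0,0,0.08,0,0.0,0.0,-1]
  ]
}}

```text
time: 10.45
tcp_pos: [0.5376, -0.0008, 0.2575]
tcp_rot: [[-0.959, 0.284, -0.001], [0.284, 0.959, -0.0], [0.001, -0.001, -1.0]]
force: [-0.5, 0.7, -1.5]
grip_width: 0.0152
finger_force: 59.7
```

```bash
python3 st.py
```

```text
t 10.45 p [ 0.5376 -0.0008  0.2575] yawy 1.283 F [-0.51  0.75 -1.52] M [ 0.142  0.181 -0.048] q6 -1.352 ztilt [-0.0013 -0.0004]
```

The push force vanished and z dropped, so the key has found the square. I lower it gently.

Request:
{"op": "send_rows", "data": {
  "steps": [
    [0,0,0,0,0,0.02,-1],
    [0,0,0,0,0,0.04,-1],
    [0,0,0,0,0,0.06,-1],
    [0,0,0,0,0,0.08,-1],
    [0,0,0,0,0,0.08,-1]
  ]
}}

```text
time: 10.95
tcp_pos: [0.5376, -0.0007, 0.2543]
tcp_rot: [[-0.959, 0.283, -0.001], [0.283, 0.959, 0.0], [0.001, -0.0, -1.0]]
force: [-3.0, 1.0, -2.0]
grip_width: 0.0152
finger_force: 59.4
```

```bash
python3 st.py
```

```text
t 10.95 p [ 0.5376 -0.0007  0.2543] yawy 1.284 F [-3.    1.02 -2.03] M [ 0.151  0.753 -0.023] q6 -1.353 ztilt [-0.0012  0.    ]
```

Request:
{"op": "send_rows", "data": {
  "steps": [
    [0,0,0,0.007,0,0.06,-1],
    [0,0,0,0.007,0,0.14,-1],
    [0,0,0,0.007,0,0.22,-1],
    [0,0,0,0.007,0,0.3,-1],
    [0,0,0,0.007,0,0.38,-1],
    [0,0,0,0.007,0,0.46,-1],
    [0,0,0,0.007,0,0.54,-1],
    [0,0,0,0.007,0,0.6,-1],
    [0,0,0,0.007,0,0.66,-1],
    [0,0,0,0.007,0,0.7,-1],
    [0,0,0,0.007,0,0.73,-1],
    [0,0,0,0.007,0,0.73,-1]
  ]
}}

```text
time: 12.15
tcp_pos: [0.5374, -0.0005, 0.2251]
tcp_rot: [[-0.959, 0.283, -0.001], [0.283, 0.959, 0.0], [0.001, -0.0, -1.0]]
force: [-5.1, 1.6, -1.0]
grip_width: 0.015
finger_force: 59.7
```

```bash
python3 st.py
```

```text
t 12.15 p [ 5.374e-01 -5.000e-04  2.251e-01] yawy 1.284 F [-5.11  1.64 -0.97] M [0.328 0.972 0.016] q6 -1.353 ztilt [-0.0006  0.0001]
```

Request:
{"op": "send_rows", "data": {
  "steps": [
    [0,0,0,0.008,0,0.015,-1],
    [0,0,0,0.012,0,0.03,-1],
    [0,0,0,0.012,0,0.04,-1],
    [0,0,0,0.012,0,0.05,-1],
    [0,0,0,0.012,0,0.06,-1],
    [0,0,0,0.012,0,0.06,-1]
  ]
}}

```text
time: 12.75
tcp_pos: [0.5372, -0.0005, 0.223]
tcp_rot: [[-0.959, 0.283, 0.0], [0.283, 0.959, -0.0], [-0.0, -0.0, -1.0]]
force: [-0.9, -0.2, -1.7]
grip_width: 0.0151
finger_force: 59.6
```

```bash
python3 st.py
```

```text
t 12.75 p [ 5.372e-01 -5.000e-04  2.230e-01] yawy 1.284 F [-0.91 -0.18 -1.69] M [0.072 0.288 0.057] q6 -1.353 ztilt [ 0.0001 -0.0001]
```

Request:
{"op": "send_rows", "data": {
  "steps": [
    [0,0,0,0,0,0.01,-1],
    [0,0,0,0,0,0.02,-1],
    [0,0,0,0,0,0.03,-1],
    [0,0,0,0,0,0.03,-1]
  ]
}}

```text
time: 13.15
tcp_pos: [0.5373, -0.0005, 0.2227]
tcp_rot: [[-0.959, 0.283, 0.001], [0.283, 0.959, -0.0], [-0.001, 0.0, -1.0]]
force: [-4.1, -0.4, 6.8]
grip_width: 0.0149
finger_force: 60.9
```

```bash
python3 st.py
```

```text
t 13.15 p [ 5.373e-01 -5.000e-04  2.227e-01] yawy 1.284 F [-4.08 -0.43  6.76] M [ 0.043  0.882 -0.032] q6 -1.353 ztilt [ 0.001  -0.0001]
```

Home: z matches 0.2228 and the push rose to about 9 N. I ease the push and begin tightening.

Request:
{"op": "send_rows", "data": {
  "steps": [
    [0,0,0,0.004,0,-0.01,-1],
    [0,0,0.05,0.004,0,-0.01,-1],
    [0,0,0.1,0.004,0,-0.01,-1],
    [0,0,0.15,0.004,0,-0.01,-1],
    [0,0,0.2,0.004,0,-0.01,-1],
    [0,0,0.2,0.004,0,-0.01,-1]
  ]
}}

```text
time: 13.75
tcp_pos: [0.5371, -0.0001, 0.2227]
tcp_rot: [[-0.884, 0.468, 0.001], [0.468, 0.884, 0.0], [-0.0, 0.001, -1.0]]
force: [-3.3, 3.4, 6.0]
grip_width: 0.0148
finger_force: 60.5
```

```bash
cat >> st.py <<'E'
m=[]
for _ in range(5): m.append(r.read_state()["moment"][2]);capture("top")
print("Mz",np.mean(m).round(3),np.std(m).round(3))
E
python3 st.py
```

```text
t 13.75 p [ 5.371e-01 -1.000e-04  2.227e-01] yawy 1.084 F [-3.32  3.4   5.98] M [0.56  0.605 0.159] q6 -1.152 ztilt [0.0008 0.0004]
Mz 0.13 0.018
```

Request:
{"op": "send_rows", "data": {
  "steps": [
    [0,0,0.05,0.007,0.002,-0.01,-1],
    [0,0,0.1,0.007,0.002,-0.01,-1],
    [0,0,0.15,0.007,0.002,-0.01,-1],
    [0,0,0.2,0.007,0.002,-0.01,-1],
    [0,0,0.2,0.007,0.002,-0.01,-1]
  ]
}}

```text
time: 14.5
tcp_pos: [0.5369, -0.0001, 0.2227]
tcp_rot: [[-0.774, 0.634, 0.0], [0.634, 0.774, 0.0], [-0.0, 0.0, -1.0]]
force: [-2.1, 2.5, 1.4]
grip_width: 0.0146
finger_force: 60.1
```

```bash
python3 st.py
```

```text
t 14.5 p [ 5.369e-01 -1.000e-04  2.227e-01] yawy 0.885 F [-2.05  2.47  1.41] M [0.51  0.411 0.131] q6 -0.953 ztilt [0.0003 0.0003]
Mz 0.113 0.012
```

Request:
{"op": "send_rows", "data": {
  "steps": [
    [0,0,0.05,0.004,0.002,0,-1],
    [0,0,0.1,0.004,0.002,0,-1],
    [0,0,0.15,0.004,0.002,0,-1],
    [0,0,0.15,0.004,0.002,0,-1]
  ]
}}

```text
time: 15.15
tcp_pos: [0.5368, 0.0, 0.2227]
tcp_rot: [[-0.67, 0.742, 0.0], [0.742, 0.67, 0.0], [-0.0, 0.0, -1.0]]
force: [-0.3, 3.9, 1.7]
grip_width: 0.0147
finger_force: 60.1
```

```bash
python3 st.py
```

```text
t 15.15 p [0.5368 0.     0.2227] yawy 0.734 F [-0.31  3.86  1.66] M [0.784 0.147 0.145] q6 -0.802 ztilt [0.0005 0.0002]
Mz 0.12 0.035
```

Request:
{"op": "send_rows", "data": {
  "steps": [
    [0,0,0.05,0.004,0.004,0,-1],
    [0,0,0.1,0.004,0.004,0,-1],
    [0,0,0.15,0.004,0.004,0,-1],
    [0,0,0.15,0.004,0.004,0,-1]
  ]
}}

```text
time: 15.8
tcp_pos: [0.5368, 0.0001, 0.2228]
tcp_rot: [[-0.551, 0.834, 0.0], [0.834, 0.551, -0.0], [-0.0, 0.0, -1.0]]
force: [0.3, 3.8, 2.0]
grip_width: 0.0147
finger_force: 60.1
```

```bash
python3 st.py
```

```text
t 15.8 p [5.368e-01 1.000e-04 2.228e-01] yawy 0.584 F [0.34 3.78 2.04] M [ 0.815 -0.112  0.094] q6 -0.652 ztilt [ 0.0005 -0.    ]
Mz 0.114 0.015
```

Request:
{"op": "send_rows", "data": {
  "steps": [
    [0,0,0.05,0.006,0.004,0,-1],
    [0,0,0.1,0.006,0.004,0,-1],
    [0,0,0.15,0.006,0.004,0,-1],
    [0,0,0.15,0.006,0.004,0,-1]
  ]
}}

```text
time: 16.45
tcp_pos: [0.5368, 0.0003, 0.2227]
tcp_rot: [[-0.42, 0.907, 0.0], [0.907, 0.42, -0.0], [-0.0, 0.0, -1.0]]
force: [3.4, 2.4, 2.2]
grip_width: 0.0147
finger_force: 60.0
```

```bash
python3 st.py
```

```text
t 16.45 p [5.368e-01 3.000e-04 2.227e-01] yawy 0.434 F [3.41 2.35 2.22] M [ 0.531 -0.467  0.159] q6 -0.501 ztilt [ 0.0004 -0.0003]
Mz 0.151 0.029
```

Request:
{"op": "send_rows", "data": {
  "steps": [
    [0,0,0.05,0.002,0.008,0,-1],
    [0,0,0.1,0.002,0.008,0,-1],
    [0,0,0.15,0.002,0.008,0,-1],
    [0,0,0.15,0.002,0.008,0,-1]
  ]
}}

```text
time: 17.1
tcp_pos: [0.537, 0.0005, 0.2227]
tcp_rot: [[-0.28, 0.96, 0.0], [0.96, 0.28, -0.0], [-0.0, -0.0, -1.0]]
force: [1.9, 0.0, 2.7]
grip_width: 0.0145
finger_force: 60.1
```

```bash
python3 st.py
```

```text
t 17.1 p [5.370e-01 5.000e-04 2.227e-01] yawy 0.284 F [1.88 0.03 2.73] M [ 0.131 -0.376  0.162] q6 -0.351 ztilt [ 0.0001 -0.0003]
Mz 0.154 0.014
```

Request:
{"op": "send_rows", "data": {
  "steps": [
    [0,0,0.05,0,0.004,0,-1],
    [0,0,0.1,0,0.004,0,-1],
    [0,0,0.15,0,0.004,0,-1],
    [0,0,0.15,0,0.004,0,-1]
  ]
}}

```text
time: 17.75
tcp_pos: [0.5371, 0.0006, 0.2227]
tcp_rot: [[-0.134, 0.991, -0.0], [0.991, 0.134, -0.0], [-0.0, -0.0, -1.0]]
force: [1.9, -0.7, 2.6]
grip_width: 0.015
finger_force: 60.3
```

```bash
python3 st.py
```

```text
t 17.75 p [0.5371 0.0006 0.2227] yawy 0.134 F [ 1.94 -0.69  2.61] M [-0.022 -0.287  0.317] q6 -0.201 ztilt [-0.     -0.0002]
Mz 0.302 0.02
```

The twist rose from 0.15 to 0.30 N m, so the screw has met its stop. A small further turn should bring it to about 0.40.

Request:
{"op": "send_rows", "data": {
  "steps": [
    [0,0,0.03,0,0.002,0,-1],
    [0,0,0.06,0,0.004,0,-1],
    [0,0,0.08,0,0.004,0,-1],
    [0,0,0.08,0,0.004,0,-1]
  ]
}}

```text
time: 18.4
tcp_pos: [0.5372, 0.0007, 0.2227]
tcp_rot: [[-0.054, 0.999, -0.0], [0.999, 0.054, -0.0], [-0.0, -0.0, -1.0]]
force: [1.0, -1.8, 4.0]
grip_width: 0.0151
finger_force: 60.5
```

```bash
python3 st.py
```

```text
t 18.4 p [0.5372 0.0007 0.2227] yawy 0.054 F [ 1.   -1.8   3.96] M [-0.237 -0.027  0.36 ] q6 -0.121 ztilt [-0.0001 -0.0001]
Mz 0.389 0.022
```

Request:
{"op": "send_rows", "data": {
  "steps": [
    [0,0,0,0,0,-0.01,0],
    [0,0,0,0,0,-0.01,0.5],
    [0,0,0,0,0,-0.01,1],
    [0,0,0,0,0,-0.01,1],
    [0,0,0,0,0,-0.01,1],
    [0,0,0,0,0,-0.01,1],
    [0,0,0,0,0,-0.5,1],
    [0,0,0,0,0,-1.2,1],
    [0,0,0,0,0,-2,1],
    [0,0,0,0,0,-2.8,1],
    [0,0,0,0,0,-3,1],
    [0,0,0,0,0,-3,1]
  ]
}}

```text
time: 19.85
tcp_pos: [0.5375, 0.0007, 0.3436]
tcp_rot: [[-0.054, 0.999, 0.002], [0.999, 0.054, -0.0], [-0.0, 0.002, -1.0]]
force: [0.4, 0.3, -1.0]
grip_width: 0.0854
finger_force: 0.0
```

```bash
python3 st.py
python3 - <<'E'
from h import *
s=r.read_state();c=capture("wrist");T=wristT(c,s);f=c["frame"];cv2.imwrite("pics/w6.png",f[:,:,::-1])
E
```

```text
t 19.85 p [0.5375 0.0007 0.3436] yawy 0.054 F [ 0.43  0.25 -1.  ] M [0.055 0.062 0.004] q6 -0.121 ztilt [ 0.002  -0.0002]
Mz 0.019 0.027
```

View pics/w6.png

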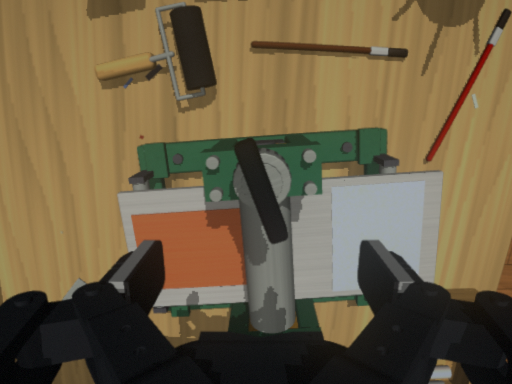

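The wrist view shows the key standing in the screw (handle centre about (262,190)). It sprang back about 20° with the screw's own give; the roller and brush are untouched. One quick check of the handle height, then I hand in.

Run:
```python
from h import *
s=r.read_state();c=capture("wrist");T=wristT(c,s);a=capture("top")
m=c["frame"].max(2)<65; roi=np.zeros_like(m);roi[120:255,225:300]=1
p=max(blobs(m&roi,200),key=lambda b:len(b[0]))[0]
rc=cv2.minAreaRect(p.astype(np.float32));bx=cv2.boxPoints(rc);print(rc)
for z in (.238,.243,.248,.253,.258):
    P=np.array([onz(c,q,z,T) for q in bx]);print(z,sorted(np.linalg.norm(np.diff(P,axis=0),axis=1).round(4)),P.mean(0).round(4))
```

```text
((265.177001953125, 189.65487670898438), (107.49473571777344, 74.9004135131836), 86.18592071533203)
0.238 [np.float64(0.0562), np.float64(0.0613), np.float64(0.0871)] [ 0.5411 -0.0009  0.238 ]
0.243 [np.float64(0.055), np.float64(0.0601), np.float64(0.0853)] [5.41e-01 4.00e-04 2.43e-01]
0.248 [np.float64(0.0539), np.float64(0.0589), np.float64(0.0835)] [0.5408 0.0018 0.248 ]
0.253 [np.float64(0.0528), np.float64(0.0576), np.float64(0.0818)] [0.5407 0.0031 0.253 ]
0.258 [np.float64(0.0516), np.float64(0.0564), np.float64(0.08)] [0.5406 0.0045 0.258 ]
```

```bash
python3 -c "
from workcell import ticket
print(ticket.close_job())"
```

```text
the job is handed in; nothing more can be done
None
```

I handed the job in at about 20 s of the 67 s: the key is seated home in the +y screw and released, and the twist at the end of tightening was about 0.39 N m. When I let go, the key sprang back about 20° with the give of the press. My last camera check of its height was rough, but it agreed with fully home.

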